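Sort the stripped-out fan and heat sink with their own kind

ROBOT

A 6-joint arm with a two-finger parallel gripper is mounted at the origin on the work surface. World frame = base frame: x ahead of the robot, y to its left, z up, the work surface at z = 0. Lengths are in mm, angles in rad, forces in N, time in s.
With the tool pointing down it reaches from about 275 to 750 mm from the base axis. Payload 10.2 kg.
Tool frame: the origin (TCP) lies between the finger pads; the fingertips stand ctrl.tips_ahead ahead of it and the grasp point (between the pads) lies 8 mm behind it (ctrl.tips_ahead is the distance from the TCP to the fingertips, in mm); z points along the fingers, y is the direction in which the jaws open and shut (so a half turn about z gives the same grasp; the last joint's range is limited). The gripper opens to 85 mm and grips with 20 to 120 N. Pads are 22 mm wide; open, the fingers measure 114 mm over their backs; the gripper's body (76 mm by 85 mm) begins 54 mm behind the grasp point. The pads swing forward as they close: fully open they stand 13 mm farther back than shut.
Start: joints at [1.021, 0.313, 1.498, -0, 1.331, -0.223], TCP at [168.545, 497.216, 242.294] pointing down, gripper open.
Joint ranges: [-2.94, 2.94], [-0.97, 2.17], [0.19, 2.56], [-1.23, 4.37], [0.02, 3.11], [-2.88, 2.88]. Speed limits (rad/s): [2.39, 2.39, 3.01, 3.14, 3.14, 3.14].

INTERFACE

Orientations are given as a unit quaternion [w, x, y, z].
In Python, from rig import ctrl gives the robot as it stands. The module is installed in compiled form; this text tells all that it offers.
- The arm moves only by the tool move_arm, never from a script. Its argument "motion" is a list of rows, each an object with "offset": the shift along the tool's x, y, z in m, a list of three; "angular": the turn, a rotation vector about the tool's x, y, z in degrees, a list of three; "jaw": the finger opening in m, from 0 to 0.0854. In form: [{"offset": [tx, ty, tz], "angular": [ax, ay, az], "jaw": jaw}, ...]. A call has 1 to 5 rows; each row is the pose to reach, as a shift and turn from the pose commanded when the call began, along the tool's axes at that moment; what a row does not reach only later rows make up. A row lasts 1/8 s, in which the tool goes at most 62.5 mm and 10.7 degrees, less where a joint would pass 70% of its speed; a pose out of reach is approached as far as the arm can. A call with a gripper value outside its range is refused whole. The fingers move at their own pace and stop on an object; "squeeze" is the grip in N (left out, the last holds). Time passes only in rows, so rows that repeat a pose let the fingers close. It gives the time, the measured TCP pose, the force and the opening at its end, in the units of the state.
- ctrl.sense(): the state, without advancing time (a new reading comes with each control period).
- ctrl.capture(name): name is "side" or "top"; returns a dict with "img" (420x560x3 uint8, red, green, blue), "intrinsics" (3x3 intrinsics, pixels), "k1" (the pictures are not rectified: a ray, as slopes to the right and down, at radius r is drawn at 1 + k1 r^2 times it, then the intrinsics apply), "rvec" (rotation vector, rad) and "tvec" (3), from world to camera coordinates, as OpenCV has them. Camera axes: x right, y down, z forward; pixel columns grow to the right and rows downward; lengths in mm; the calibration is good to about 2 mm. A picture is of the moment at which its call begins. There is no depth.
- ctrl.finish_job(): hands the job in, once; it reports no verdict.
The state is a dict: "time_s": time; "joints": joint angles; "dq": joint speeds; "tau": joint torques, N m; "eef_pos": TCP position; "ee_rot": TCP orientation; "force": force on the tool from outside, world axes, zero at the start; "wrist_torque": the same for the moment, N m; "grip_width": opening from 0.0 (shut) to 1.0 (fully open).
Only numpy, scipy, OpenCV 4.12 (cv2) and the standard library are available. Lean on these libraries where they do the work, as an engineer would, in place of code of your own. Each camera call takes 0.05 s, during which the arm holds its last target. There are 200 camera calls.

TASK

A fan and a heat sink just stripped from a unit are lying in the middle of the blue mat, and each of the two grey trays already holds one part: one tray is for fans, the other for heat sinks. See which tray is which today, and slide the loose fan and the loose heat sink, without lifting them off, each into the tray that holds its own kind, so that they lie flat and completely inside. Leave the parts already in the trays where they are, give or take a nudge, and do not disturb the screwdriver and other things lying around them.

Things in the scene. Friction and masses are not known exactly. Their poses are not given: they have to be found in the camera images.
- fan_loose: the loose black square axial cooling fan lying flat, 92 x 92 mm, 25 mm high, 0.09 to 0.18 kg, with a round opening, a hub and blades; origin at its underside centre, z up. It lies on the mat (top of the mat 2 mm above the table, z = 0.002) between the trays, nearer to or farther from the robot than the loose heat sink (either may be the nearer)
- sink_loose: the loose bare aluminium finned heat sink lying fins up, 100 mm (its x, along the fins) x 90 mm (its y), 32 mm high (7 mm base, nine upright fins), 0.27 to 0.53 kg; origin at its underside centre, z up. It lies on the mat between the trays, about 180 mm nearer or farther in x than the loose fan, so that each has a clear way to both trays
- fan_kept: the fan already kept in one of the trays (either one), lying flat; the same make and size as the loose fan; origin at the centre of its underside
- sink_kept: the heat sink already kept in the other tray, lying fins up; the same make and size as the loose one; origin at the centre of its underside
- tray_left: Low grey letter tray fixed on the mat, inside 280 mm deep (its x) x 420 mm wide (its y). Its whole front (its x = -140 mm) is open, with a 20 mm bevel from mat up to the 2 mm floor. Walls 48 mm high, 3 mm thick; the sides only 20 mm high for 50 mm behind the front. Origin mid-floor, at mat level; x points from front to back. On the robot's left, front facing -y
- tray_right: Low grey letter tray fixed on the mat, inside 280 mm deep (its x) x 420 mm wide (its y). Its whole front (its x = -140 mm) is open, with a 20 mm bevel from mat up to the 2 mm floor. Walls 48 mm high, 3 mm thick; the sides only 20 mm high for 50 mm behind the front. Origin mid-floor, at mat level; x points from front to back. On the robot's right, front facing +y
- screwdriver: Not part of the job: stays where it is. Screwdriver, 150 mm long, about 25 mm thick handle, lying along y in the gap between the loose fan and the loose heat sink
- transformer: Not part of the job: stays where it is. Mains transformer, 88 x 90 mm, 60 mm high, beyond the loose parts; origin under its centre
- solder_spool: Not part of the job: stays where it is. Grey solder spool standing on its flange, diameter 62 mm, 46 mm high, beyond the loose parts; origin under its centre
- relay_board: Not part of the job: stays where it is. Small green relay board, 75 x 55 mm, 20 mm high, beyond the loose parts; origin under its centre
There are look-alikes about, which are no part of the job. What is shaped like the fan_loose but orange is not meant.

How it is judged:
By the outcome, as a careful person would: the job done as asked, in the order asked, and still so for the second after the job is handed in, with the robot touching nothing.
It also fails if it takes over 43 s, if anything falls off the work surface, if the arm or the gripper's body presses on something with over 40 N, if the wrist force passes 120 N, or if a joint passes its speed limit or range.

## Working session

There is one attempt and no reset: what is moved stays moved. The work goes in short steps, Python scripts to look and compute and a tool call to move; the robot and the scene stay as the last step left them, time stands still between calls to the robot, and variables do not carry over. Pictures are saved under pics/ and viewed, about 8 in all and at most 12, crops included, and the job is handed in when it is done.

Besides the shell and the picture viewer there is one more tool, called after ">>>" by a JSON object that holds its "fn" and its "kwargs". move_arm: Moves the arm, as the interface text tells. Its arguments: {"type":"object","properties":{"motion":{"type":"array","items":{"type":"object","properties":{"offset":{"type":"array","items":{"type":"number"}},"angular":{"type":"array","items":{"type":"number"}},"jaw":{"type":"number"}}}},"squeeze":{"type":"number"}},"required":["motion"]}

```bash
mkdir -p pics; cat > h.py <<'E'
import numpy as np, cv2
from rig import ctrl
from scipy.spatial.transform import Rotation as R
def cap(name, fn, crop=None, s=1):
    c=ctrl.capture(name); im=c["img"][:,:,::-1].copy()
    if crop: x0,y0,x1,y1=crop; im=im[y0:y1,x0:x1]
    if s!=1: im=cv2.resize(im,None,fx=s,fy=s,interpolation=cv2.INTER_CUBIC)
    cv2.imwrite("pics/"+fn,im); return c
def p2w(c,uv,z):
    K=np.array(c["intrinsics"]);x,y=(uv[0]-K[0,2])/K[0,0],(uv[1]-K[1,2])/K[1,1]
    rd=np.hypot(x,y); r=rd
    for _ in range(30): r=rd/(1+c["k1"]*r*r)
    f=r/rd if rd>0 else 1
    M=cv2.Rodrigues(np.array(c["rvec"],float))[0]; t=np.array(c["tvec"],float).ravel()
    o=-M.T@t; d=M.T@np.array([x*f,y*f,1]); k=(z-o[2])/d[2]
    return np.round(o+k*d,1)
E
python3 - <<'E'
from h import *
a=cap("top","t0.png",s=1.42); b=cap("side","s0.png",s=1.42)
for c in(a,b):
    M=cv2.Rodrigues(np.array(c["rvec"],float))[0];print(-M.T@np.array(c["tvec"],float).ravel(),M[2])
print(ctrl.sense(),ctrl.tips_ahead)
E
```

```text
[441.46206574   8.62966073 959.99627984] [ 0.03273106 -0.0193255  -0.99927734]
[ 292.30690889 -808.03533379  809.82115857] [ 0.17455545  0.72258141 -0.66888452]
{'time_s': 0.1, 'joints': array([ 1.02063348e+00,  3.13409313e-01,  1.49834874e+00, -7.89860710e-06,
        1.33099669e+00, -2.23390378e-01]), 'dq': array([ 0.00075728, -0.00137054, -0.00034764, -0.00047566, -0.0024423 ,
        0.00023045]), 'tau': array([ 2.97994229e-03, -4.12900436e+01, -2.60140836e+01, -1.40398720e-04,
        3.07035181e-03, -5.87080217e-05]), 'eef_pos': array([168.41366003, 497.0306347 , 241.7891379 ]), 'ee_rot': array([-2.15621504e-04,  1.62659313e-01,  9.86682122e-01, -5.39571809e-04]), 'force': array([0.22751172, 0.64702777, 0.91131101]), 'wrist_torque': array([-0.01537162, -0.04696631,  0.02087857]), 'grip_width': 1.0022666809055705} 11.0
```

View pics/t0.png

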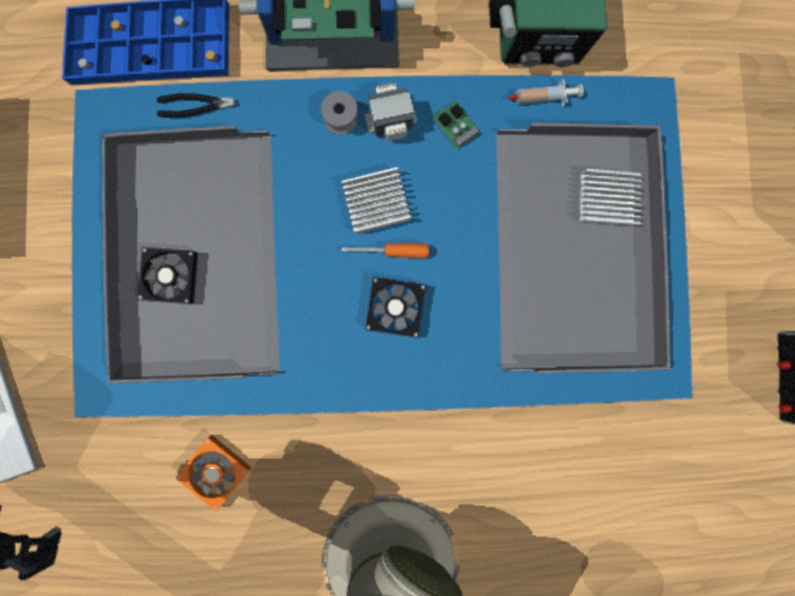

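View pics/s0.png

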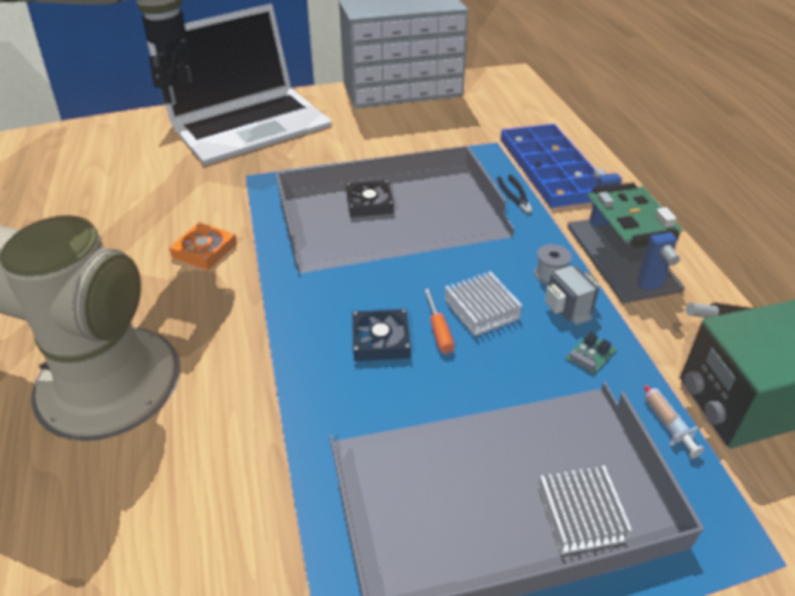

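The left tray holds a fan (top 165,275) and the right tray a heat sink (611,197). The loose fan at (396,307) is the nearer part and the loose sink at (377,199) the farther. The screwdriver lies between them, its handle spanning x 385–430 at row 250.

```bash
python3 - <<'E'
from h import *
c=cap("top","t1.png",crop=(225,100,325,250),s=4); print(ctrl.sense()["time_s"])
P={"fan":([(373,277),(425,284),(418,337),(367,328)],27),"sinkTop":([(342,181),(398,168),(411,217),(353,232)],34),
"keptfan":([(141,247),(197,250),(193,304),(138,299)],29),"keptsink":([(582,169),(642,171),(642,226),(580,222)],36),
"driver":([(341,249),(386,250),(429,243),(429,259)],14),"trayL_floor":([(272,134),(278,371),(137,138),(137,376)],4),"trayLwalltop":([(104,136),(110,381)],50),
"trayR":([(498,133),(502,368),(655,133),(660,362)],4),"spool":([(338,125),(341,105)],25),"transf":([(371,137),(413,125)],10),"relay":([(461,147),(435,118),(480,130)],10)}
for k,(u,z) in P.items(): 
    w=[p2w(c,(a/1.42,b/1.42),z)[:2] for a,b in u]; print(k,[tuple(map(float,x)) for x in w],np.mean(w,0).round(1))
E
```

```text
0.15
fan [(504.3, 15.5), (489.8, -73.2), (399.5, -58.4), (417.4, 28.2)] [452.8 -22. ]
sinkTop [(670.4, 64.1), (690.6, -32.7), (604.9, -52.3), (581.7, 47.5)] [636.9   6.6]
keptfan [(568.1, 416.6), (559.6, 317.5), (466.8, 325.8), (478.1, 422.9)] [518.2 370.7]
keptsink [(683.4, -354.9), (679.2, -464.9), (581.1, -458.8), (589.8, -346.2)] [ 633.4 -406.2]
driver [(555.5, 69.9), (551.6, -8.3), (561.9, -83.7), (533.9, -82.7)] [550.7 -26.2]
trayL_floor [(767.1, 189.2), (346.1, 186.5), (770.4, 435.9), (342.8, 438.7)] [556.6 312.6]
trayLwalltop [(761.3, 474.8), (339.8, 465.7)] [550.6 470.2]
trayR [(759.6, -216.1), (339.2, -206.8), (759.1, -511.9), (338.3, -498.2)] [ 549.1 -358.2]
spool [(772.5, 69.5), (808.5, 63.5)] [790.5  66.5]
transf [(754.3, 12.4), (774.6, -62.8)] [764.4 -25.2]
relay [(732.9, -147.0), (786.7, -102.5), (763.5, -182.4)] [ 761. -144.]
```

View pics/t1.png

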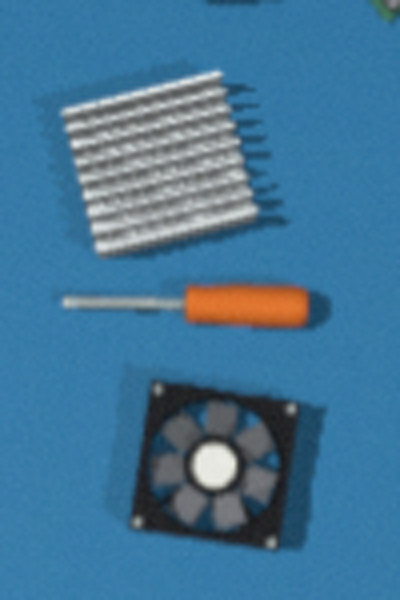

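>>> {"fn": "move_arm", "kwargs": {"motion": [{"offset":[0.02,-0.05,0],"angular":[0,0,8],"jaw":0.045},{"offset":[0.045,-0.1,0],"angular":[0,0,16],"jaw":0.045},{"offset":[0.0675,-0.15,0],"angular":[0,0,24],"jaw":0.045},{"offset":[-0.09,-0.2,0],"angular":[0,0,32],"jaw":0.045},{"offset":[-0.14,-0.24,0],"angular":[0,0,40],"jaw":0.045}]}}

```text
time_s: 0.78
eef_pos: [151.5, 295.3, 242.5]
ee_rot: [0.0, 0.49, 0.872, 0.0]
force: [2.5, 0.8, 0.3]
grip_width: 0.525
```

```bash
cat >> h.py <<'E'
def rel(xyz,yaw=0.0):
    "offset (m, tool axes) and turn (deg) to a target with tool y at angle yaw from world x, pointing down"
    s=ctrl.sense(); q=s["ee_rot"]; A=R.from_quat([q[1],q[2],q[3],q[0]])
    c,n=np.cos(np.radians(yaw)),np.sin(np.radians(yaw))
    B=R.from_matrix(np.array([[-n,c,0],[c,n,0],[0,0,-1]]).T.T)
    print("t",s["time_s"],"tips",ctrl.tips_ahead,"off",np.round(A.inv().apply(np.array(xyz)-s["eef_pos"])/1000,3),"ang",np.round((A.inv()*B).as_rotvec(degrees=True),1),"j6",s["joints"][[0,5]].round(2))
E
python3 -c "
from h import *
rel((448,-110,120))"
```

```text
t 0.775 tips 11.0 off [-0.5    0.043  0.122] ang [ 0.1 -0.  31.3] j6 [0.74 0.19]
```

>>> {"fn": "move_arm", "kwargs": {"motion": [{"offset":[-0.05,0.03,0],"angular":[0,0,6],"jaw":0.045},{"offset":[-0.1,0.05,0],"angular":[0,0,12],"jaw":0.045},{"offset":[-0.155,0.06,0],"angular":[0,0,19],"jaw":0.045},{"offset":[-0.21,0.06,0],"angular":[0,0,25],"jaw":0.045},{"offset":[-0.265,0.06,0],"angular":[0,0,31.3],"jaw":0.045}]}}

```text
time_s: 1.4
eef_pos: [341.0, 99.0, 242.3]
ee_rot: [0.0, 0.709, 0.706, 0.0]
force: [1.6, 0.6, -0.4]
grip_width: 0.526
```

```bash
python3 -c "
from h import *
print(ctrl.sense()['eef_pos']);rel((448,-110,60))"
```

```text
[340.97732783  98.98235262 242.3304856 ]
t 1.4 tips 11.0 off [-0.209  0.108  0.182] ang [ 0.  -0.  -0.2] j6 [-0.05 -0.05]
```

>>> {"fn": "move_arm", "kwargs": {"motion": [{"offset":[-0.05,0.025,0.02],"angular":[0,0,0],"jaw":0.045},{"offset":[-0.105,0.055,0.06],"angular":[0,0,0],"jaw":0.045},{"offset":[-0.16,0.085,0.105],"angular":[0,0,0],"jaw":0.045},{"offset":[-0.205,0.108,0.155],"angular":[0,0,0],"jaw":0.045},{"offset":[-0.21,0.108,0.202],"angular":[0,0,0],"jaw":0.045}]}}

```text
time_s: 2.02
eef_pos: [447.4, -106.5, 52.3]
ee_rot: [0.002, 0.708, 0.706, 0.0]
force: [0.9, -0.3, -0.6]
grip_width: 0.527
```

```bash
python3 -c "
from h import *
rel((448,-110,22)); cap('side','s2.png',crop=(210,170,370,290),s=5)"
```

```text
t 2.025 tips 11.0 off [-0.003  0.001  0.03 ] ang [ 0.2  0.1 -0.1] j6 [-0.49 -0.49]
```

View pics/s2.png

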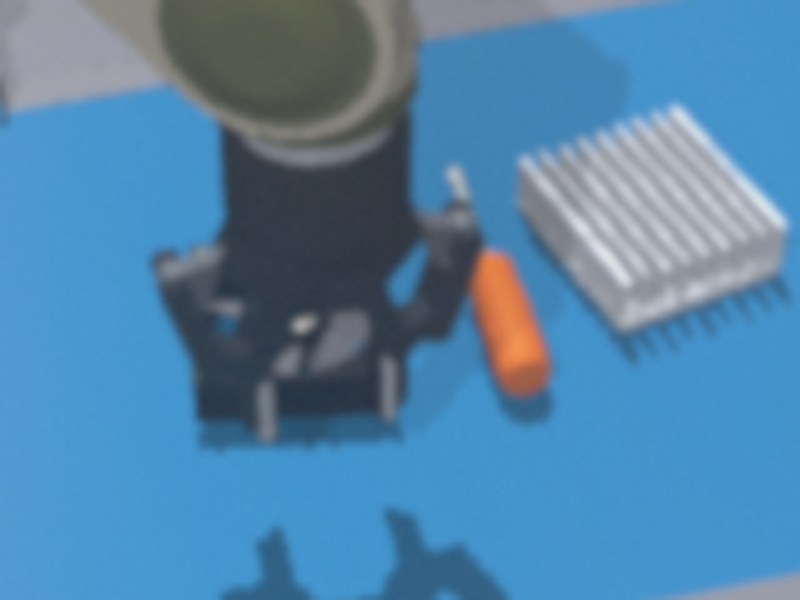

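The side view shows the two open fingers just on the near (−y) side of the fan, tips at crop (265,440) and (388,417), still above the mat. The outer knuckles stand well above the screwdriver.

```bash
python3 -c "
from h import *
c=ctrl.capture('side')
for z in (20,30,41,50): print(z,p2w(c,(263,258),z),p2w(c,(287.6,253.4),z))"
```

```text
20 [422.2 -94.8  20. ] [478.3 -94.7  20. ]
30 [ 420.5 -103.8   30. ] [ 475.9 -103.7   30. ]
41 [ 418.7 -113.8   41. ] [ 473.4 -113.7   41. ]
50 [ 417.3 -121.9   50. ] [ 471.2 -121.8   50. ]
```

>>> {"fn": "move_arm", "kwargs": {"motion": [{"offset":[0,0,0.01],"angular":[0,0,0],"jaw":0.045},{"offset":[0,0,0.02],"angular":[0,0,0],"jaw":0.045},{"offset":[0.005,0,0.02],"angular":[0,0,0],"jaw":0.045},{"offset":[0.015,0,0.02],"angular":[0,0,0],"jaw":0.045},{"offset":[0.025,0,0.02],"angular":[0,0,0],"jaw":0.045}]}}

```text
time_s: 2.75
eef_pos: [446.3, -78.4, 33.8]
ee_rot: [0.001, 0.707, 0.707, 0.0]
force: [0.1, -1.5, 0.7]
grip_width: 0.529
```

>>> {"fn": "move_arm", "kwargs": {"motion": [{"offset":[-0.006,0,0.004],"angular":[0,0,0],"jaw":0.045},{"offset":[-0.006,0,0.013],"angular":[0,0,0],"jaw":0.045},{"offset":[0.002,0,0.013],"angular":[0,0,0],"jaw":0.045},{"offset":[0.012,0,0.013],"angular":[0,0,0],"jaw":0.045},{"offset":[0.022,0,0.013],"angular":[0,0,0],"jaw":0.045}]}}

```text
time_s: 3.38
eef_pos: [446.1, -56.4, 20.3]
ee_rot: [0.0, 0.707, 0.707, 0.0]
force: [0.6, 0.1, -0.4]
grip_width: 0.528
```

>>> {"fn": "move_arm", "kwargs": {"motion": [{"offset":[0.014,0,0],"angular":[0,0,0],"jaw":0.045},{"offset":[0.028,0,0],"angular":[0,0,0],"jaw":0.045},{"offset":[0.042,0,0],"angular":[0,0,0],"jaw":0.045},{"offset":[0.056,0,0],"angular":[0,0,0],"jaw":0.045},{"offset":[0.066,0,0],"angular":[0,0,0],"jaw":0.045}]}}

```text
time_s: 4.0
eef_pos: [446.1, 9.7, 20.3]
ee_rot: [0.0, 0.707, 0.707, -0.0]
force: [0.1, -1.8, 0.6]
grip_width: 0.524
```

```bash
python3 -c "
from h import *
rel((446,209,22)); cap('top','t3.png',crop=(70,80,330,270),s=3)"
```

```text
t 4.0 tips 11.0 off [ 0.199 -0.    -0.002] ang [-0.  0.  0.] j6 [-0.24 -0.24]
```

View pics/t3.png

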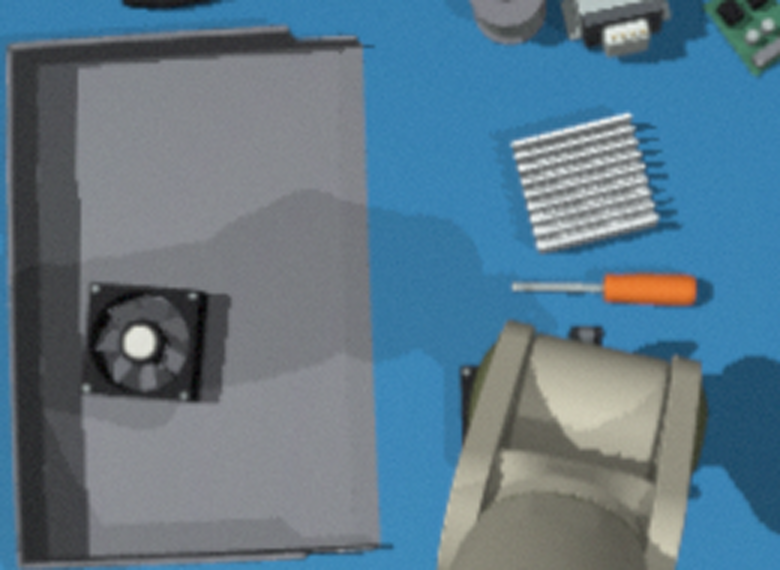

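The top view shows the fan's leading edge peeking out from under the arm at crop x≈462, rows 367–437, roughly vertical. The kept fan's near edge is at crop x 190–208, and the tray front at x 362–380, with the bevel edge about 20 px inside it.

```bash
python3 -c "
from h import *
c=ctrl.capture('top')
for n,u,z in (('lead',(462,367),27),('lead2',(467,436),27),('kept',(208,295),29),('kept2',(190,402),29),('bev',(341,150),4),('bev2',(358,500),4),('front',(364,150),2),('front2',(379,500),2)): print(n,p2w(c,(70+u[0]/3,80+u[1]/3),z))"
```

```text
lead [489.3 109.9  27. ]
lead2 [433.4 107.3  27. ]
kept [553.9 316.   29. ]
kept2 [467.2 332.2  29. ]
bev [675.8 210.2   4. ]
bev2 [382.7 201.6   4. ]
front [675.6 191.2   2. ]
front2 [382.2 184.5   2. ]
```

>>> {"fn": "move_arm", "kwargs": {"motion": [{"offset":[0.014,0,-0.001],"angular":[0,0,0],"jaw":0.045},{"offset":[0.03,0,-0.002],"angular":[0,0,0],"jaw":0.045},{"offset":[0.046,0,-0.002],"angular":[0,0,0],"jaw":0.045},{"offset":[0.062,0,-0.002],"angular":[0,0,0],"jaw":0.045},{"offset":[0.078,0,-0.002],"angular":[0,0,0],"jaw":0.045}]}}

```text
time_s: 4.72
eef_pos: [446.2, 87.9, 22.3]
ee_rot: [0.0, 0.707, 0.707, 0.0]
force: [-1.0, -0.8, -0.1]
grip_width: 0.531
```

>>> {"fn": "move_arm", "kwargs": {"motion": [{"offset":[0.014,0,0],"angular":[0,0,0],"jaw":0.045},{"offset":[0.028,0,0],"angular":[0,0,0],"jaw":0.045},{"offset":[0.042,0,0],"angular":[0,0,0],"jaw":0.045},{"offset":[0.054,0,0],"angular":[0,0,0],"jaw":0.045},{"offset":[0.064,0,0],"angular":[0,0,0],"jaw":0.045}]}}

```text
time_s: 5.35
eef_pos: [446.1, 151.5, 22.2]
ee_rot: [-0.0, 0.707, 0.707, -0.0]
force: [0.6, 0.0, 0.2]
grip_width: 0.527
```

>>> {"fn": "move_arm", "kwargs": {"motion": [{"offset":[0.012,0,0],"angular":[0,0,0],"jaw":0.045},{"offset":[0.024,0,0],"angular":[0,0,0],"jaw":0.045},{"offset":[0.036,0,0],"angular":[0,0,0],"jaw":0.045},{"offset":[0.046,0,0],"angular":[0,0,0],"jaw":0.045},{"offset":[0.054,0,0],"angular":[0,0,0],"jaw":0.045}]}}

```text
time_s: 5.98
eef_pos: [446.1, 205.4, 22.2]
ee_rot: [-0.0, 0.707, 0.707, -0.0]
force: [0.4, -1.5, 1.2]
grip_width: 0.528
```

```bash
python3 -c "
from h import *
rel((446,209,22)); cap('side','s4.png',crop=(170,90,370,240),s=4)"
```

```text
t 5.975 tips 11.0 off [ 0.004 -0.     0.   ] ang [-0.  0. -0.] j6 [0.19 0.19]
```

View pics/s4.png

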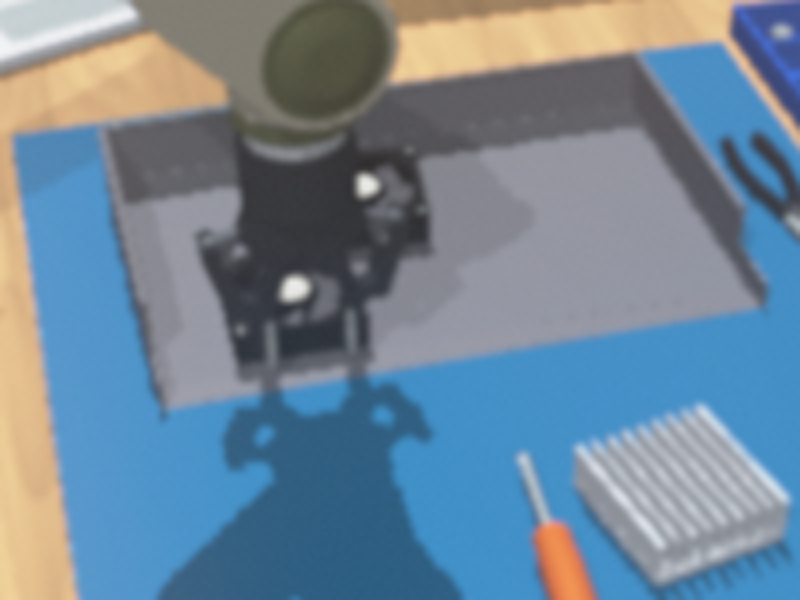

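The side view shows the fan on the tray floor with the fingers at its trailing edge, near the inner bevel edge (crop 240–370, row 370). The kept fan is still behind it. I'll push a few more mm, then go round to the sink.

>>> {"fn": "move_arm", "kwargs": {"motion": [{"offset":[0.004,0,0],"angular":[0,0,0],"jaw":0.045},{"offset":[0.007,0,0],"angular":[0,0,0],"jaw":0.045},{"offset":[-0.01,0,0],"angular":[0,0,0],"jaw":0.045},{"offset":[-0.025,0,-0.04],"angular":[0,0,0],"jaw":0.045},{"offset":[-0.045,0.03,-0.08],"angular":[0,0,0],"jaw":0.045}]}}

```text
time_s: 6.65
eef_pos: [475.0, 158.6, 102.9]
ee_rot: [-0.001, 0.707, 0.707, -0.001]
force: [2.0, 0.1, 0.0]
grip_width: 0.527
```

>>> {"fn": "move_arm", "kwargs": {"motion": [{"offset":[-0.01,0.035,-0.02],"angular":[0,0,0],"jaw":0.045},{"offset":[-0.03,0.075,-0.02],"angular":[0,0,0],"jaw":0.045},{"offset":[-0.045,0.115,0],"angular":[0,0,0],"jaw":0.045},{"offset":[-0.055,0.15,0.03],"angular":[0,0,0],"jaw":0.045},{"offset":[-0.06,0.16,0.05],"angular":[0,0,0],"jaw":0.045}]}}

```text
time_s: 7.28
eef_pos: [636.9, 97.5, 50.3]
ee_rot: [-0.0, 0.708, 0.706, -0.0]
force: [-0.1, 0.2, 0.7]
grip_width: 0.52
```

```bash
python3 -c "
from h import *
print(ctrl.sense()['eef_pos']);rel((635,100,20)); cap('top','t5.png',crop=(80,80,340,270),s=3)"
```

```text
[636.92694144  97.4861239   50.27700609]
t 7.275 tips 11.0 off [ 0.003 -0.002  0.03 ] ang [-0.1  0.  -0.1] j6 [-0.03 -0.03]
```

View pics/t5.png

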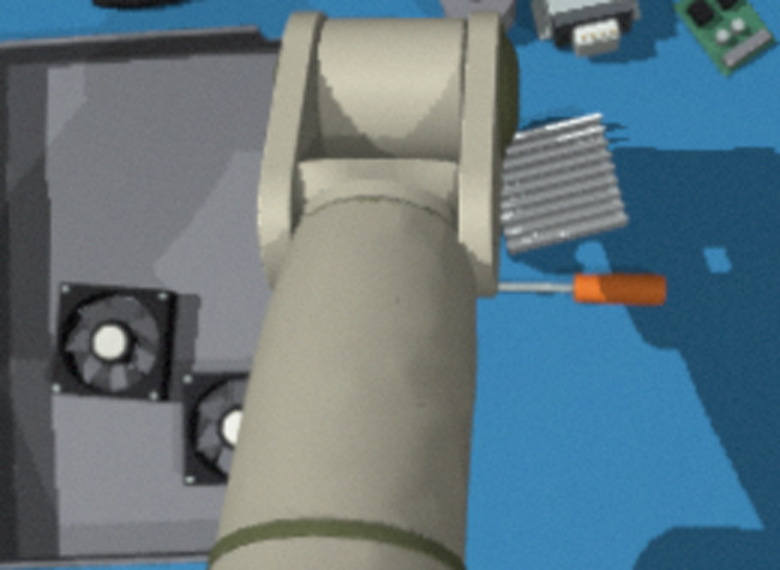

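The top view shows the loose fan square in the left tray, with left corners at crop (187,379) and (190,480), and a clear gap to the kept fan, which has not moved. The sink and screwdriver are also unmoved. Next I lower behind the sink and push in −y.

>>> {"fn": "move_arm", "kwargs": {"motion": [{"offset":[0,-0.002,0.015],"angular":[0,0,0],"jaw":0.045},{"offset":[0,-0.002,0.03],"angular":[0,0,0],"jaw":0.045},{"offset":[-0.01,-0.002,0.031],"angular":[0,0,0],"jaw":0.045},{"offset":[-0.022,-0.002,0.031],"angular":[0,0,0],"jaw":0.045},{"offset":[-0.032,-0.002,0.031],"angular":[0,0,0],"jaw":0.045}]}}

```text
time_s: 7.95
eef_pos: [634.5, 66.9, 21.9]
ee_rot: [0.0, 0.707, 0.707, 0.001]
force: [0.3, 1.9, 0.2]
grip_width: 0.528
```

>>> {"fn": "move_arm", "kwargs": {"motion": [{"offset":[-0.01,0,0],"angular":[0,0,0],"jaw":0.045},{"offset":[-0.02,0,0],"angular":[0,0,0],"jaw":0.045},{"offset":[-0.032,0,0],"angular":[0,0,0],"jaw":0.045},{"offset":[-0.044,0,0],"angular":[0,0,0],"jaw":0.045},{"offset":[-0.055,0,0],"angular":[0,0,0],"jaw":0.045}]}}

```text
time_s: 8.57
eef_pos: [634.0, 12.1, 21.3]
ee_rot: [-0.0, 0.707, 0.707, 0.0]
force: [-0.9, 5.7, 4.0]
grip_width: 0.526
```

```bash
python3 -c "
from h import *
rel((635,-230,22)); cap('side','s6.png',crop=(280,160,480,310),s=4)"
```

```text
t 8.575 tips 11.0 off [-0.242  0.001 -0.001] ang [-0. -0. -0.] j6 [-0.17 -0.16]
```

View pics/s6.png

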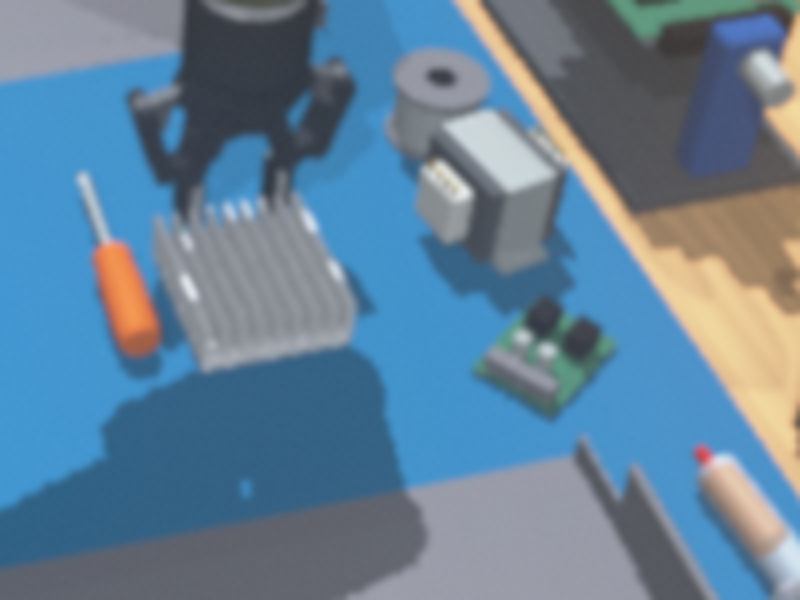

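The sink is square to the pusher, leading bottom edge at crop (208,368)–(352,340). It is a little clear of the screwdriver handle (158,340), and nothing else has moved.

```bash
python3 -c "
from h import *
c=ctrl.capture('side')
for n,u,z in (('lead',(208,368),2),('lead2',(352,340),2),('front',(580,458),2),('front0',(0,570),2),('drv',(158,330),14)): print(n,p2w(c,(280+u[0]/4,160+u[1]/4),z))
for n,u,z in (('keptbase',(563,553),4),('keptbase2',(629,537),4),('kepttop',(542,474),36),('kepttop2',(604,467),36)): print(n,p2w(c,(u[0]/1.42,u[1]/1.42),z))"
```

```text
lead [582.  -99.4   2. ]
lead2 [670.3 -99.3   2. ]
front [ 760.1 -216.3    2. ]
front0 [ 432.6 -209.4    2. ]
drv [559.2 -74.3  14. ]
keptbase [ 588.4 -455.1    4. ]
keptbase2 [ 680.9 -458.2    4. ]
kepttop [ 594.7 -354.7   36. ]
kepttop2 [ 680.4 -366.8   36. ]
```

>>> {"fn": "move_arm", "kwargs": {"motion": [{"offset":[-0.013,0,0],"angular":[0,0,0],"jaw":0.045},{"offset":[-0.028,0,0],"angular":[0,0,0],"jaw":0.045},{"offset":[-0.043,0,0],"angular":[0,0,0],"jaw":0.045},{"offset":[-0.058,0,0],"angular":[0,0,0],"jaw":0.045},{"offset":[-0.072,0,0],"angular":[0,0,0],"jaw":0.045}]}}

```text
time_s: 9.3
eef_pos: [633.9, -60.5, 21.1]
ee_rot: [-0.0, 0.707, 0.707, -0.0]
force: [0.1, 1.6, -0.7]
grip_width: 0.525
```

>>> {"fn": "move_arm", "kwargs": {"motion": [{"offset":[-0.013,0,-0.001],"angular":[0,0,0],"jaw":0.045},{"offset":[-0.028,0,-0.002],"angular":[0,0,0],"jaw":0.045},{"offset":[-0.043,0,-0.002],"angular":[0,0,0],"jaw":0.045},{"offset":[-0.058,0,-0.002],"angular":[0,0,0],"jaw":0.045},{"offset":[-0.07,0,-0.002],"angular":[0,0,0],"jaw":0.045}]}}

```text
time_s: 9.93
eef_pos: [634.1, -130.3, 23.4]
ee_rot: [0.0, 0.707, 0.707, 0.0]
force: [0.3, 2.9, 0.7]
grip_width: 0.525
```

>>> {"fn": "move_arm", "kwargs": {"motion": [{"offset":[-0.013,0,0],"angular":[0,0,0],"jaw":0.045},{"offset":[-0.028,0,0],"angular":[0,0,0],"jaw":0.045},{"offset":[-0.042,0,0],"angular":[0,0,0],"jaw":0.045},{"offset":[-0.055,0,0],"angular":[0,0,0],"jaw":0.045},{"offset":[-0.066,0,0],"angular":[0,0,0],"jaw":0.045}]}}

```text
time_s: 10.55
eef_pos: [634.1, -196.1, 23.4]
ee_rot: [0.0, 0.707, 0.707, 0.0]
force: [0.0, 3.7, 3.2]
grip_width: 0.528
```

```bash
python3 -c "
from h import *
rel((635,-229,23)); cap('side','s7.png',crop=(330,220,530,370),s=4)"
```

```text
t 10.55 tips 11.0 off [-0.033  0.001  0.   ] ang [ 0. -0. -0.] j6 [-0.48 -0.48]
```

View pics/s7.png

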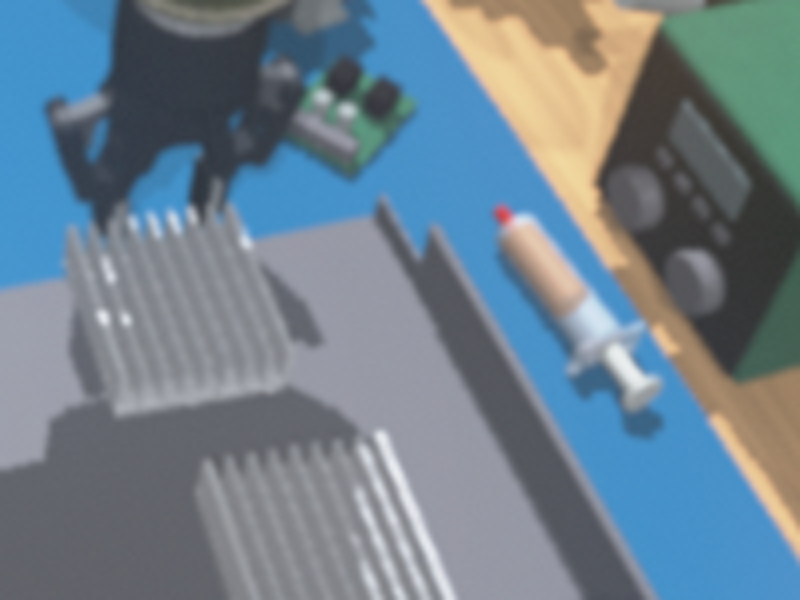

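The sink is over the bevel and square in the tray, leading edge at crop (115,412)–(290,385). The kept sink begins at (205,465), so about 33 mm more fits.

>>> {"fn": "move_arm", "kwargs": {"motion": [{"offset":[-0.009,0,0],"angular":[0,0,0],"jaw":0.045},{"offset":[-0.018,0,0],"angular":[0,0,0],"jaw":0.045},{"offset":[-0.026,0,0],"angular":[0,0,0],"jaw":0.045},{"offset":[-0.031,0,0],"angular":[0,0,0],"jaw":0.045},{"offset":[-0.034,0,0],"angular":[0,0,0],"jaw":0.045}]}}

```text
time_s: 11.22
eef_pos: [634.0, -229.5, 23.2]
ee_rot: [-0.0, 0.707, 0.707, 0.0]
force: [0.2, 4.2, 2.9]
grip_width: 0.527
```

>>> {"fn": "move_arm", "kwargs": {"motion": [{"offset":[0.012,0,0],"angular":[0,0,0],"jaw":0.045},{"offset":[0.025,0,-0.03],"angular":[0,0,0],"jaw":0.045},{"offset":[0.045,-0.03,-0.08],"angular":[0,0,0],"jaw":0.045},{"offset":[0.08,-0.07,-0.13],"angular":[0,0,0],"jaw":0.045},{"offset":[0.11,-0.11,-0.17],"angular":[0,0,0],"jaw":0.045}]}}

```text
time_s: 11.85
eef_pos: [530.2, -123.6, 186.9]
ee_rot: [0.001, 0.707, 0.707, -0.0]
force: [0.7, -0.5, 0.5]
grip_width: 0.524
```

>>> {"fn": "move_arm", "kwargs": {"motion": [{"offset":[0.03,-0.04,-0.03],"angular":[0,0,0],"jaw":0.045},{"offset":[0.06,-0.09,-0.05],"angular":[0,0,0],"jaw":0.045},{"offset":[0.09,-0.14,-0.05],"angular":[0,0,0],"jaw":0.045},{"offset":[0.1,-0.16,-0.05],"angular":[0,0,0],"jaw":0.045},{"offset":[0.1,-0.16,-0.05],"angular":[0,0,0],"jaw":0.045}]}}

```text
time_s: 12.48
eef_pos: [370.7, -24.1, 235.9]
ee_rot: [0.001, 0.707, 0.707, 0.0]
force: [-0.3, 0.2, 0.2]
grip_width: 0.525
```

```bash
python3 -c "
from h import *
rel((635,-229,23)); cap('top','t8.png',s=1.42)
c=cap('side','s8.png',crop=(230,230,530,420),s=2.66)"
```

```text
t 12.475 tips 11.0 off [-0.205  0.264  0.213] ang [0.1 0.1 0. ] j6 [-0.38 -0.38]
```

View pics/t8.png

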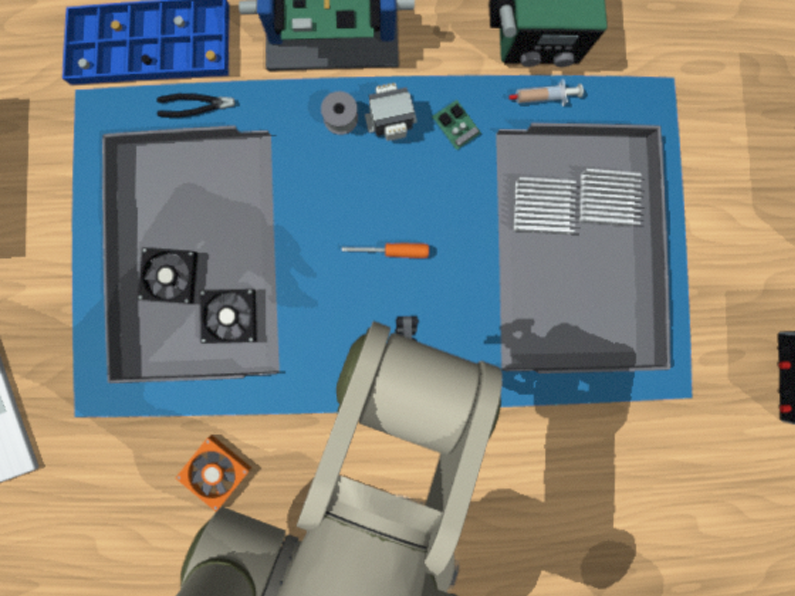

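View pics/s8.png

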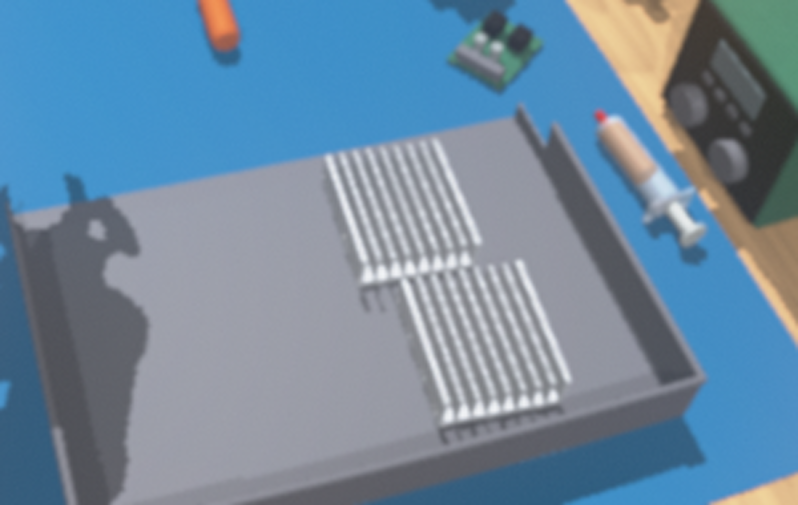

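Both views show each loose part square in its matching tray. The fan's front edge is at top (255,290)–(255,342) and the sink's at (515,178)–(515,230). The kept parts and the screwdriver are at their original pixels, and the arm is clear. One numeric check before I hand in.

```bash
python3 -c "
from h import *
c=ctrl.capture('top'); s=ctrl.capture('side')
for n,u,z in (('fan front',(255,290),29),('fan front2',(255,342),29),('sink front',(515,178),36),('sink front2',(515,230),36)): print(n,p2w(c,(u[0]/1.42,u[1]/1.42),z))
for u,z in (((362,286),4),((472,262),4)): print('sink far base',p2w(s,(230+u[0]/2.66,230+u[1]/2.66),z))"
```

```text
fan front [487.7 217.9  29. ]
fan front2 [399.  219.9  29. ]
sink front [ 668.8 -234.7   36. ]
sink front2 [ 578.1 -230.7   36. ]
sink far base [ 574.4 -336.     4. ]
sink far base [ 661.9 -338.     4. ]
```

```bash
python3 -c "
from h import *
print(ctrl.finish_job())"
```

```text
the job is handed in; nothing more can be done
None
```

The loose fan is in the left tray with the kept fan, and the loose heat sink is in the right tray with the kept sink. I slid each in with the two open fingers, never lifting either, and handed the job in at about 12.6 s of the 43 s allowed.

Last checks, from the final pictures:
- **Fan:** its front edge is at y ≈ +218 to +220 mm. The tray front is at about +187 and the flat floor starts at about +207. It does not touch the kept fan.
- **Sink:** its front edge is at y ≈ −231 to −235 mm from the top view. The side view and the finger position put it at −237 to −240. The tray front is at about −213 and the flat floor starts at about −233, so it is fully inside, with only a few mm beyond the bevel and about 18 mm from the kept sink.
- **Disagreement:** the sink's two readings differ by about 5 mm, the most uncertain of these numbers. It lies flat in both views.
- **Everything else:** the kept parts, the screwdriver and the other things are at the same places in the picture as at the start, and the arm is clear of everything. The wrist force reported after each move stayed below about 8 N.

One early row had a wrong sign, so the arm briefly took a slightly different path through free air. It touched nothing.

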